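# Sort the amber reagent bottles into the spill bins of the carrying tray

## Task

Load the carrying tray for the chemical store: put the four brown glass bottles with red, blue, yellow and green caps into the tray, each standing in the spill bin of its own cap colour. Leave the white plastic bottle and the black-capped brown bottle, which are still in use, where they stand. They are full glass bottles: keep them upright and set each one down gently, do not let it drop.

Things in the scene. Friction and masses are not known exactly. Their poses are not given: they have to be found in the camera images.
- red_amber: Brown (amber) glass bottle with a red cap and a red stripe on its white label, 110 mm tall, about 0.2 kg, standing loose on the bench: round body 50 mm in diameter, straight up to 68 mm above its foot, a shoulder narrowing to the neck at 80 mm, and the ribbed screw cap, 34 mm in diameter, from 84 to 110 mm. Origin: centre of its underside; z up through the cap.
- blue_amber: Brown (amber) glass bottle with a blue cap and a blue stripe on its white label, 110 mm tall, about 0.2 kg, standing loose on the bench: round body 50 mm in diameter, straight up to 68 mm above its foot, a shoulder narrowing to the neck at 80 mm, and the ribbed screw cap, 34 mm in diameter, from 84 to 110 mm. Origin: centre of its underside; z up through the cap.
- yellow_amber: Brown (amber) glass bottle with a yellow cap and a yellow stripe on its white label, 110 mm tall, about 0.2 kg, standing loose on the bench: round body 50 mm in diameter, straight up to 68 mm above its foot, a shoulder narrowing to the neck at 80 mm, and the ribbed screw cap, 34 mm in diameter, from 84 to 110 mm. Origin: centre of its underside; z up through the cap.
- green_amber: Brown (amber) glass bottle with a green cap and a green stripe on its white label, 110 mm tall, about 0.2 kg, standing loose on the bench: round body 50 mm in diameter, straight up to 68 mm above its foot, a shoulder narrowing to the neck at 80 mm, and the ribbed screw cap, 34 mm in diameter, from 84 to 110 mm. Origin: centre of its underside; z up through the cap.
- black_amber: Look-alike, stays on the bench: brown (amber) glass bottle with a black cap, 110 mm tall, about 0.2 kg, standing loose on the bench: round body 50 mm in diameter, straight up to 68 mm above its foot, a shoulder narrowing to the neck at 80 mm, and the ribbed screw cap, 34 mm in diameter, from 84 to 110 mm. Origin: centre of its underside; z up through the cap.
- white_plastic: Look-alike, stays on the bench: white plastic bottle with a red cap, 110 mm tall, about 0.2 kg, standing loose on the bench: round body 50 mm in diameter, straight up to 68 mm above its foot, a shoulder narrowing to the neck at 80 mm, and the ribbed screw cap, 34 mm in diameter, from 84 to 110 mm. Origin: centre of its underside; z up through the cap.
- red_bin: Red spill bin: open square plastic bin, 82 x 82 mm outside (rim 86), 76 x 76 mm inside, 32 mm tall, fixed in the tray. Origin: centre of its underside, 4 mm above the bench; inner floor 3 mm and rim 32 mm above the origin; x, y along its sides, z up. It sits firmly in the grey tray with the three others.
- blue_bin: Blue spill bin: open square plastic bin, 82 x 82 mm outside (rim 86), 76 x 76 mm inside, 32 mm tall, fixed in the tray. Origin: centre of its underside, 4 mm above the bench; inner floor 3 mm and rim 32 mm above the origin; x, y along its sides, z up. The four bins stand two by two, 92 mm between centres; which is where changes.
- yellow_bin: Yellow spill bin: open square plastic bin, 82 x 82 mm outside (rim 86), 76 x 76 mm inside, 32 mm tall, fixed in the tray. Origin: centre of its underside, 4 mm above the bench; inner floor 3 mm and rim 32 mm above the origin; x, y along its sides, z up. The fixed grey tray under the bins is 206 x 206 mm, rim 24 mm high.
- green_bin: Green spill bin: open square plastic bin, 82 x 82 mm outside (rim 86), 76 x 76 mm inside, 32 mm tall, fixed in the tray. Origin: centre of its underside, 4 mm above the bench; inner floor 3 mm and rim 32 mm above the origin; x, y along its sides, z up. The tray has a hand grip on two opposite sides, 29 mm out, no higher than its rim.

How it is judged (in metres and radians):
At the end, for the whole second after the job is handed in: Each red-, blue-, yellow- and green-capped amber bottle stands upright (0.1 rad), at rest, on the floor of its own colour's bin (foot under 8 mm above the bin's underside, within 20 mm of its centre); both look-alikes stand upright, at rest, within 25 mm of their starts (horizontal distance between red_amber and red_bin below 0.02 m and z of red_amber in the frame of red_bin below 0.008 m and angle between each of red_amber, blue_amber, yellow_amber, green_amber, black_amber, white_plastic's own z axis and vertical below 0.1 rad and linear speed of each of red_amber, blue_amber, yellow_amber, green_amber, black_amber, white_plastic below 0.02 m/s and angular speed of each of red_amber, blue_amber, yellow_amber, green_amber below 0.2 rad/s and horizontal distance between blue_amber and blue_bin below 0.02 m and z of blue_amber in the frame of blue_bin below 0.008 m and horizontal distance between yellow_amber and yellow_bin below 0.02 m and z of yellow_amber in the frame of yellow_bin below 0.008 m and horizontal distance between green_amber and green_bin below 0.02 m and z of green_amber in the frame of green_bin below 0.008 m and distance of each of black_amber, white_plastic from where it was at the start of the episode below 0.025 m); the robot touches nothing.
It fails at once if a bottle is tipped by more than 0.6 rad (angle between any of red_amber, blue_amber, yellow_amber, green_amber, black_amber, white_plastic's own z axis and vertical above 0.6 rad).
It fails at once if a bottle is dropped (moves faster than 0.5 m/s, a fall of some 13 mm, with no finger on it) ((linear speed of red_amber above 0.5 m/s and contact force between red_amber and the fingers below 0.05 N) or (linear speed of blue_amber above 0.5 m/s and contact force between blue_amber and the fingers below 0.05 N) or (linear speed of yellow_amber above 0.5 m/s and contact force between yellow_amber and the fingers below 0.05 N) or (linear speed of green_amber above 0.5 m/s and contact force between green_amber and the fingers below 0.05 N) or (linear speed of black_amber above 0.5 m/s and contact force between black_amber and the fingers below 0.05 N) or (linear speed of white_plastic above 0.5 m/s and contact force between white_plastic and the fingers below 0.05 N)).
It fails at once if a look-alike bottle is moved by more than 40 mm (distance of any of black_amber, white_plastic from where it was at the start of the episode above 0.04 m).
It also fails if it takes over 109 s, if anything falls off the work surface, if the arm or the gripper's body presses on something with over 40 N, if the wrist force passes 120 N, or if a joint passes its speed limit or range.

## Robot

A 7-joint arm with a two-finger parallel gripper is mounted at the origin on the work surface. World frame = base frame: x ahead of the robot, y to its left, z up, the work surface at z = 0. Lengths are in m, angles in degrees, forces in N, time in s.
With the tool pointing down it reaches from about 0.4 to 0.9 m from the base axis. Payload 5.5 kg.
Tool frame: the origin (TCP) lies between the finger pads; the fingertips stand 17 mm ahead of it and the grasp point (between the pads) lies 2 mm behind it (ctrl.tip_extent is the distance from the TCP to the fingertips, in m); z points along the fingers, x is the direction in which the jaws open and shut, and the axes are right-handed (so a half turn about z gives the same grasp; the last joint's range is limited). The gripper opens to 92 mm and grips with 3 to 60 N. Pads are 19 mm wide; open, the fingers measure 130 mm over their backs; the gripper's body (75 mm by 190 mm) begins 47 mm behind the grasp point.
Start: joints at [91.226, 28.699, -24.465, 88.831, 12.651, 65.22, -12.049], TCP at [0.156, -0.631, 0.244] pointing down, gripper open.
Joint ranges: [-164.97, 164.97], [-17.58, 116.51], [-87.97, 89.64], [11.32, 138.91], [-80.73, 260.73], [10.89, 115.49], [-147.41, 147.41]. Speed limits (degrees/s): [147.25, 147.25, 180, 180, 180, 180, 180].

## Interface

Orientations are given as [roll, pitch, yaw] about the fixed x, y, z axes, in that order (R = Rz(yaw) Ry(pitch) Rx(roll)).
In Python, from station import ctrl gives the robot as it stands. The module is installed in compiled form; this text tells all that it offers.
- The arm moves only by the tool drive_tool, never from a script. Its argument "steps" is a list of rows, each an object with "slide": the shift along the world's x, y, z in m, a list of three; "twist": the turn about the world's z in degrees; "gripper": the finger opening in m, from 0 to 0.0918. In form: [{"slide": [tx, ty, tz], "twist": twist, "gripper": gripper}, ...]. A call has 1 to 10 rows; each row shifts and turns the commanded pose from where the row before left it; what a row does not reach is not made up. A row lasts 1/10 s, in which the tool goes at most 50 mm and 8.59 degrees, less where a joint would pass 70% of its speed; a pose out of reach is approached as far as the arm can. A call with a gripper value outside its range is refused whole. The fingers move at their own pace and stop on an object; "grip_force" is the grip in N (left out, the last holds). Time passes only in rows, so rows that do not move let the fingers close. It gives the time, the measured TCP pose, the force and the opening at its end, in the units of the state.
- ctrl.read_state(): the state, without advancing time (a new reading comes with each control period).
- ctrl.snapshot(name): name is "scene" or "top" or "wrist"; returns (picture, depth): 420x560x3 uint8, red, green, blue; 420x560 float32, m along the optical axis (not along the pixel's ray), 0 where there is no reading.
- ctrl.get_calibration(name): a dict with "fx", "fy", "cx", "cy" (pixels), "xyz" and "rotation" of the camera in the world. Camera axes: x right, y up, looking along -z (the intrinsics and any distortion apply to the point x, -y, -z); pixel columns grow to the right and rows downward; lengths in m; the calibration is good to about 2 mm. A picture is of the moment at which its call begins: read the wrist's pose just before it. get_calibration takes no time and is no camera call; for the wrist camera it gives the pose at the moment of the call.
- ctrl.finish_job(): hands the job in, once; it reports no verdict.
The state is a dict: "time": time; "joints": joint angles; "joint_vel": joint speeds; "joint_efforts": joint torques, N m; "position": TCP position; "tool_rot": TCP orientation; "wrist_force": force on the tool from outside, world axes, zero at the start; "moment": the same for the moment, N m; "finger_gap": finger opening in m.
Only numpy, scipy, OpenCV 4.12 (cv2) and the standard library are available. Lean on these libraries where they do the work, as an engineer would, in place of code of your own. Each camera call takes 0.05 s, during which the arm holds its last target.

## Working session

There is one attempt and no reset: what is moved stays moved. The work goes in short steps, Python scripts to look and compute and a tool call to move; the robot and the scene stay as the last step left them, time stands still between calls to the robot, and variables do not carry over. Pictures are saved under pics/ and viewed, and the job is handed in when it is done.

Besides the shell and the picture viewer there is one more tool, called after "Emit:" as a command line: name --argument value ..., lists and objects as JSON in quotes. drive_tool: Moves the arm, as the interface text tells. Its arguments: {"type":"object","properties":{"steps":{"type":"array"},"grip_force":{"type":"number"}},"required":["steps"]}

```bash
mkdir -p pics; python3 - <<'E'
from station import ctrl
import cv2, numpy as np
s=ctrl.read_state();print(s)
for n in("scene","top"):
    p,d=ctrl.snapshot(n);cv2.imwrite(f"pics/{n}0.png",p[:,:,::-1]);np.savez(f"pics/{n}0.npz",p=p,d=d)
    print(n,ctrl.get_calibration(n), d.min(),d.max())
E
```

```text
{'time': 0.0, 'joints': array([ 91.22806696,  28.75538529, -24.45300358,  88.89117228,
        12.652682  ,  65.21767379, -12.04964537]), 'joint_vel': array([ 0.00269332, -0.07072924,  0.13947854, -0.00803046,  0.06410588,
       -0.03174582,  0.03138326]), 'joint_efforts': array([-2.92025316e-04, -5.66586399e+01, -5.81641942e+00, -2.79110885e+01,
       -6.87463162e-02,  3.06493824e-02,  2.26133106e-04]), 'position': array([ 0.15541149, -0.63047332,  0.2426627 ]), 'tool_rot': array([-1.79997035e+02,  1.10414234e-01, -7.61446329e+01]), 'wrist_force': array([-1.15197587, -0.16490024,  0.49634959]), 'moment': array([0.01175949, 0.00116388, 0.00042264]), 'finger_gap': 0.09188188570992016}
scene {'fx': 445.4403993165439, 'fy': 445.4403993165439, 'cx': 280.9035771888366, 'cy': 204.5209488300854, 'xyz': array([1.03494344, 0.65045317, 0.67994421]), 'rotation': array([ 52.63879625,   0.19240898, 140.8416991 ])} 0.0 3.9919431
top {'fx': 379.59326491656526, 'fy': 379.59326491656526, 'cx': 272.708418887014, 'cy': 212.2169045185964, 'xyz': array([0.33647444, 0.01399551, 1.09370265]), 'rotation': array([  9.71977865,  -1.02517073, -91.35264941])} 0.0 2.1169043
```

View pics/scene0.png

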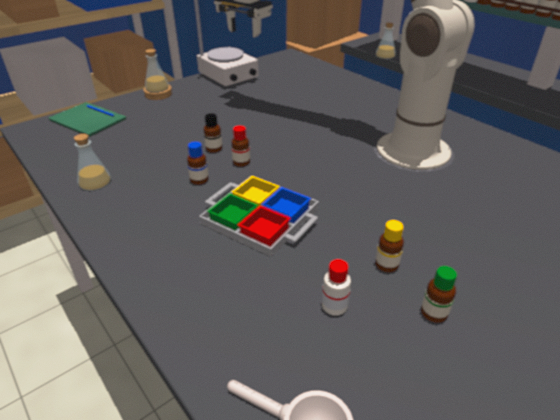

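View pics/top0.png

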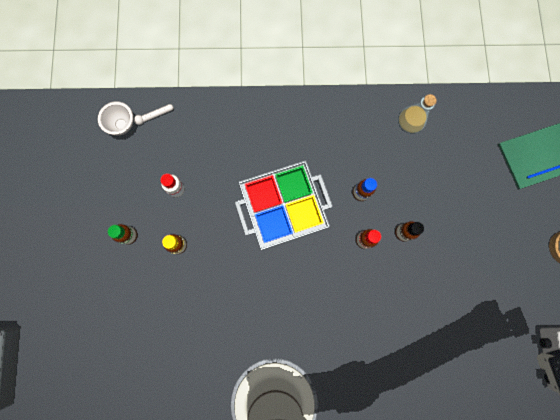

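The top view shows the tray at about (285, 205) with red upper-left, green upper-right, blue lower-left and yellow lower-right. Caps: red (371,237), blue (370,185), black (416,229), white bottle (168,181), green (115,231), yellow (169,241). Next I'll measure positions.

```bash
cat > h.py <<'E'
import numpy as np,cv2
from scipy.spatial.transform import Rotation as R
def cloud(d,c,z=None):
    v,u=np.mgrid[0:d.shape[0],0:d.shape[1]]
    ray=np.stack([(u-c['cx'])/c['fx'],-(v-c['cy'])/c['fy'],-np.ones(d.shape)],-1)
    M=R.from_euler('xyz',c['rotation'],degrees=True).as_matrix()
    return ray@M.T, ray*d[...,None]@M.T+c['xyz']
def onplane(d,c,z):
    r,_=cloud(d,c); return c['xyz']+r*((z-c['xyz'][2])/r[...,2])[...,None]
def masks(p):
    h=cv2.cvtColor(p,cv2.COLOR_RGB2HSV).astype(int);H,S,V=h[...,0],h[...,1],h[...,2]
    ok=(S>170)&(V>70)
    return dict(red=ok&((H<5)|(H>175))&(V>150),yellow=ok&(H>20)&(H<33)&(V>130),green=ok&(H>50)&(H<75),blue=ok&(H>105)&(H<125))
E
python3 - <<'E'
from h import *
from station import ctrl
for n in("top","scene"):
    f=np.load(f"pics/{n}0.npz");p,d=f['p'],f['d'];c=ctrl.get_calibration(n)
    _,P=cloud(d,c)
    print(n,'bench z',np.median(P[(P[...,0]>.4)&(P[...,0]<.8)&(abs(P[...,1])<.5)&(d>0)][:,2]))
    for k,m in masks(p).items():
        N,l,st,ce=cv2.connectedComponentsWithStats(m.astype(np.uint8))
        for i in range(1,N):
            if st[i,4]<40: continue
            q=P[(l==i)&(d>0)]; zt=np.percentile(q[:,2],95); 
            if abs(q[:,0].mean()-.6)>.4 or abs(q[:,1].mean())>.6:continue
            pl=onplane(d,c,.110)[(l==i)]
            t=q[q[:,2]>.104] if zt>.09 else q[q[:,2]<.015]
            b=(t.min(0)+t.max(0))/2 if len(t) else 0
            print(k,st[i,4],ce[i].round(),'ztop',zt.round(3),'mean',q.mean(0).round(4),'sel mean',t.mean(0).round(4) if len(t) else 0,'mid',np.round(b,4))
    # tall blobs
    m=(P[...,2]>.103)&(P[...,2]<.115)&(d>0)&(P[...,0]>.35)&(P[...,0]<.9)&(abs(P[...,1])<.6)
    N,l,st,ce=cv2.connectedComponentsWithStats(m.astype(np.uint8))
    for i in range(1,N):
        if st[i,4]<20: continue
        q=P[l==i];q=q[:,:]
        (a,b),r=cv2.minEnclosingCircle((q[:,:2]).astype(np.float32))
        print(st[i,4],ce[i].round(),'mean',q.mean(0).round(4),'circ',round(a,4),round(b,4),round(r,4))
E
```

```text
top bench z 0.0011911018385908356
red 125 [167. 180.] ztop 0.113 mean [0.5985 0.2719 0.1092] sel mean [0.5981 0.2717 0.1102] mid [0.5986 0.2716 0.1098]
red 806 [263. 194.] ztop 0.038 mean [0.5754 0.0165 0.0137] sel mean [0.5759 0.0177 0.0077] mid [0.5759 0.0188 0.0082]
red 137 [374. 236.] ztop 0.113 mean [ 0.4363 -0.2714  0.1079] sel mean [ 0.4357 -0.2703  0.1106] mid [ 0.4359 -0.2706  0.1105]
yellow 855 [304. 213.] ztop 0.038 mean [ 0.5156 -0.0997  0.0141] sel mean [ 0.5141 -0.0991  0.0078] mid [ 0.5136 -0.0989  0.0077]
yellow 170 [169. 242.] ztop 0.113 mean [0.4332 0.2623 0.1052] sel mean [0.4328 0.2631 0.1103] mid [0.4323 0.2642 0.1103]
green 816 [293. 184.] ztop 0.038 mean [ 0.604  -0.0719  0.0144] sel mean [ 0.6038 -0.0714  0.0079] mid [ 0.6028 -0.0723  0.0082]
green 145 [115. 231.] ztop 0.113 mean [0.4633 0.4031 0.1096] sel mean [0.4633 0.4035 0.1101] mid [0.4638 0.4041 0.1096]
blue 157 [369. 185.] ztop 0.114 mean [ 0.575  -0.2684  0.1054] sel mean [ 0.5746 -0.2689  0.1106] mid [ 0.5753 -0.2696  0.11  ]
blue 859 [273. 223.] ztop 0.037 mean [ 0.4882 -0.0108  0.0134] sel mean [ 0
[... 1517 characters left out ...]
1003] sel mean [ 0.5783 -0.2655  0.1092] mid [ 0.5773 -0.2684  0.1086]
blue 863 [288. 203.] ztop 0.037 mean [ 0.4724 -0.0165  0.0199] sel mean [ 0.4711 -0.0227  0.0082] mid [ 0.4744 -0.0095  0.0091]
72 [210. 116.] mean [ 0.457  -0.3826  0.1086] circ 0.4548 -0.3854 0.0188
82 [239. 129.] mean [ 0.4392 -0.2661  0.1087] circ 0.4365 -0.2706 0.0193
93 [194. 146.] mean [ 0.5789 -0.2652  0.1087] circ 0.5788 -0.2681 0.0172
62 [ 84. 149.] mean [ 0.8027 -0.4277  0.109 ] circ 0.8009 -0.4362 0.0161
187 [394. 226.] mean [0.4364 0.2662 0.1091] circ 0.4353 0.2649 0.0179
242 [338. 267.] mean [0.6008 0.2753 0.1091] circ 0.5991 0.2737 0.0179
261 [446. 274.] mean [0.4672 0.4072 0.1091] circ 0.4655 0.4053 0.0185
```

```bash
python3 - <<'E'
from h import *
from station import ctrl
for n in("top","scene"):
    f=np.load(f"pics/{n}0.npz");p,d=f['p'],f['d'];c=ctrl.get_calibration(n)
    _,P=cloud(d,c)
    m=(P[...,2]>.031)&(P[...,2]<.042)&(d>0)&(abs(P[...,0]-.545)<.16)&(abs(P[...,1]+.04)<.16)
    N,l,st,ce=cv2.connectedComponentsWithStats(m.astype(np.uint8),connectivity=8)
    q=np.concatenate([P[l==i] for i in range(1,N) if st[i,4]>30])
    r=cv2.minAreaRect((q[:,:2]).astype(np.float32)*1000)
    print(n,r,len(q))
    ang=np.deg2rad(r[2]); 
    for sx in(-1,1):
        for sy in(-1,1):
            o=np.array([[np.cos(ang),-np.sin(ang)],[np.sin(ang),np.cos(ang)]])@np.array([sx*46,sy*46])
            print((np.array(r[0])+o).round(1))
E
```

```text
top ((542.5545043945312, -40.31086730957031), (178.44134521484375, 178.26016235351562), 17.18689727783203) 877
[512.2 -97.8]
[485. -10.]
[600.1 -70.7]
[572.9  17.2]
scene ((542.1336669921875, -40.13776397705078), (182.6005859375, 180.2151641845703), 17.12486457824707) 1157
[511.7 -97.6]
[484.6  -9.7]
[599.6 -70.6]
[572.5  17.4]
```

Emit:
drive_tool --steps '[{"slide":[0.012,0.015,0],"twist":0,"gripper":0.06},{"slide":[0.022,0.028,0],"twist":0,"gripper":0.06},{"slide":[0.024,0.031,0],"twist":0,"gripper":0.06},{"slide":[0.024,0.031,0],"twist":0,"gripper":0.06},{"slide":[0.024,0.031,0],"twist":0,"gripper":0.06},{"slide":[0.024,0.031,0],"twist":0,"gripper":0.06},{"slide":[0.024,0.031,0],"twist":0,"gripper":0.06},{"slide":[0.024,0.031,0],"twist":0,"gripper":0.06},{"slide":[0.024,0.031,0],"twist":0,"gripper":0.06},{"slide":[0.024,0.031,0],"twist":0,"gripper":0.06}]' --grip_force 25

```text
time: 1.1
position: [0.3822, -0.3386, 0.2435]
tool_rot: [180.0, 0.0, -76.2]
wrist_force: [0.1, -0.5, -0.3]
finger_gap: 0.06
```

Emit:
drive_tool --steps '[{"slide":[0.022,0.028,0],"twist":0,"gripper":0.06},{"slide":[0.02,0.025,0],"twist":0,"gripper":0.06},{"slide":[0.012,0.0155,0],"twist":0,"gripper":0.06},{"slide":[0,0,-0.02],"twist":0,"gripper":0.06},{"slide":[0,0,-0.035],"twist":0,"gripper":0.06},{"slide":[0,0,-0.025],"twist":0,"gripper":0.06}]'

```text
time: 1.7
position: [0.435, -0.2711, 0.1621]
tool_rot: [179.9, 0.0, -76.1]
wrist_force: [-0.2, -0.4, -0.8]
finger_gap: 0.0601
```

```bash
python3 - <<'E'
from station import ctrl
import cv2, numpy as np
print(ctrl.read_state()['position'])
for n in("wrist","scene"):
    p,d=ctrl.snapshot(n);cv2.imwrite(f"pics/{n}1.png",p[:,:,::-1])
print(ctrl.get_calibration('wrist'))
E
```

```text
[ 0.43504173 -0.27107286  0.16206642]
{'fx': 292.5210765160847, 'fy': 292.5210765160847, 'cx': 281.96884465015285, 'cy': 212.025164405939, 'xyz': array([ 0.51006808, -0.25070802,  0.30086636]), 'rotation': array([-17.22264769,   0.33709423, -76.17319107])}
```

View pics/wrist1.png

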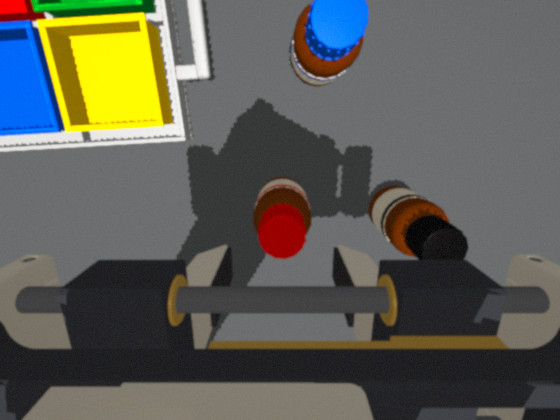

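View pics/scene1.png

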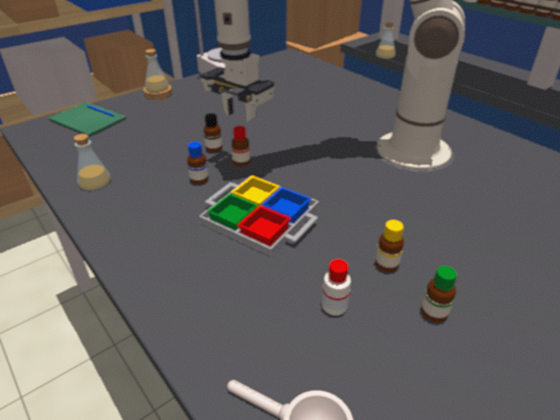

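The wrist view shows the red cap at (282,230), centred between the open fingers, with black clear at (437,240). I'll descend and grip.

Emit:
drive_tool --steps '[{"slide":[0,0,-0.03],"twist":0,"gripper":0.06},{"slide":[0,0,-0.022],"twist":0,"gripper":0.06},{"slide":[0,0,-0.011],"twist":0,"gripper":0.06},{"slide":[0,0,0],"twist":0,"gripper":0.03},{"slide":[0,0,0],"twist":0,"gripper":0.025},{"slide":[0,0,0],"twist":0,"gripper":0.025},{"slide":[0,0,0],"twist":0,"gripper":0.025},{"slide":[0,0,0.003],"twist":0,"gripper":0.025},{"slide":[0,0,0.008],"twist":0,"gripper":0.025},{"slide":[0,0,0],"twist":0,"gripper":0.025}]'

```text
time: 2.8
position: [0.4364, -0.2719, 0.1129]
tool_rot: [-179.9, -0.1, -76.1]
wrist_force: [1.1, 0.3, -2.2]
finger_gap: 0.0335
```

```bash
python3 - <<'E'
from station import ctrl
import cv2, numpy as np
s=ctrl.read_state();print(s['position'],s['finger_gap'],s['wrist_force'])
for n in("wrist","scene"):
    p,d=ctrl.snapshot(n);cv2.imwrite(f"pics/{n}2.png",p[:,:,::-1])
cv2.imwrite("pics/scene2z.png",cv2.resize(cv2.imread("pics/scene2.png")[60:210,140:340],None,fx=4,fy=4))
E
```

```text
[ 0.43636775 -0.27194162  0.11294416] 0.03354422826449617 [ 1.12676211  0.28065742 -2.20381538]
```

View pics/scene2z.png

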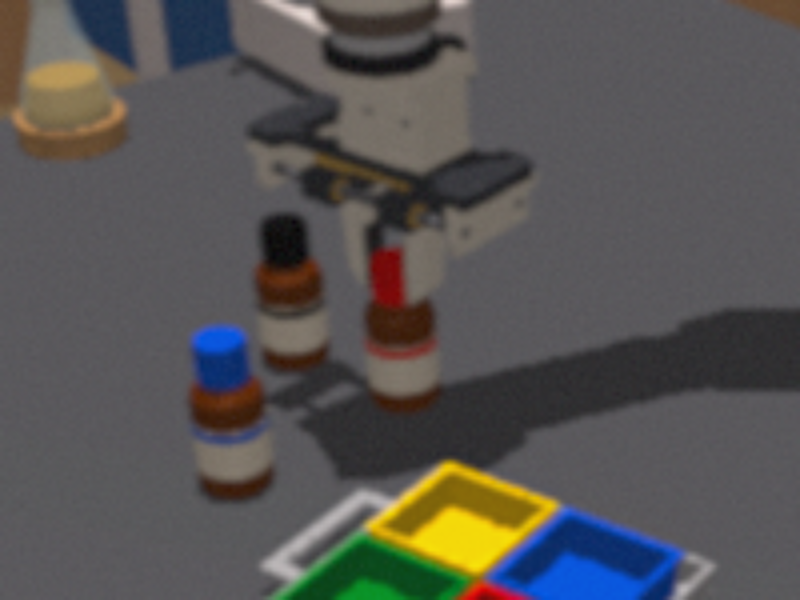

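Red is held: gap 33.5 mm, about 2.2 N of weight. Lifting and carrying it to the red bin.

Emit:
drive_tool --steps '[{"slide":[0,0,0.015],"twist":0,"gripper":0.025},{"slide":[0,0,0.03],"twist":0,"gripper":0.025},{"slide":[0.005,0.01,0.025],"twist":0,"gripper":0.025},{"slide":[0.0085,0.018,0],"twist":0,"gripper":0.025},{"slide":[0.013,0.028,0],"twist":0,"gripper":0.025},{"slide":[0.015,0.032,0],"twist":0,"gripper":0.025},{"slide":[0.015,0.032,0],"twist":0,"gripper":0.025},{"slide":[0.015,0.032,0],"twist":0,"gripper":0.025},{"slide":[0.015,0.032,0],"twist":0,"gripper":0.025},{"slide":[0.015,0.032,0],"twist":0,"gripper":0.025}]'

```text
time: 3.9
position: [0.5377, -0.0543, 0.1827]
tool_rot: [-180.0, -0.0, -76.1]
wrist_force: [-0.3, -0.7, -1.7]
finger_gap: 0.0333
```

Emit:
drive_tool --steps '[{"slide":[0.014,0.03,0],"twist":0,"gripper":0.025},{"slide":[0.011,0.022,0],"twist":0,"gripper":0.025},{"slide":[0.007,0.014,0],"twist":0,"gripper":0.025},{"slide":[0.003,0.006,0],"twist":0,"gripper":0.025},{"slide":[0,0,-0.015],"twist":0,"gripper":0.025},{"slide":[0,0,-0.02],"twist":0,"gripper":0.025},{"slide":[0,0,0],"twist":0,"gripper":0.025}]'

```text
time: 4.6
position: [0.569, 0.0137, 0.1432]
tool_rot: [179.6, 0.0, -76.3]
wrist_force: [-0.6, -0.6, -2.7]
finger_gap: 0.0335
```

```bash
python3 - <<'E'
from station import ctrl
import cv2, numpy as np
s=ctrl.read_state();print(s['time'],s['position'],s['finger_gap'],s['wrist_force'])
for n in("wrist","top"):
    p,d=ctrl.snapshot(n);cv2.imwrite(f"pics/{n}3.png",p[:,:,::-1])
E
```

```text
4.6 [0.56903717 0.01374024 0.14318177] 0.03354136988231064 [-0.58587907 -0.58886038 -2.70665634]
```

View pics/wrist3.png

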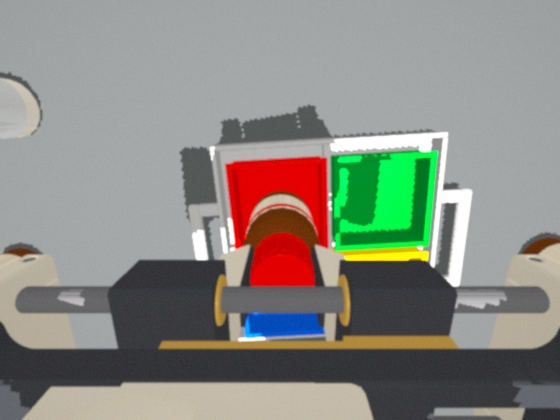

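The wrist view shows the red bottle upright in the jaws, over the red bin (277,210). It needs about 4 mm of x/y correction, then I lower it.

Emit:
drive_tool --steps '[{"slide":[0.004,0.003,0],"twist":0,"gripper":0.025},{"slide":[0,0,-0.01],"twist":0,"gripper":0.025},{"slide":[0,0,-0.012],"twist":0,"gripper":0.025},{"slide":[0,0,-0.006],"twist":0,"gripper":0.025},{"slide":[0,0,-0.003],"twist":0,"gripper":0.025},{"slide":[0,0,0],"twist":0,"gripper":0.025},{"slide":[0,0,0],"twist":0,"gripper":0.025}]'

```text
time: 5.4
position: [0.5763, 0.0196, 0.1158]
tool_rot: [-180.0, 0.0, -76.1]
wrist_force: [0.6, 0.3, -0.9]
finger_gap: 0.0334
```

Emit:
drive_tool --steps '[{"slide":[0,0,-0.002],"twist":0,"gripper":0.025},{"slide":[0,0,0],"twist":0,"gripper":0.025}]'

```text
time: 5.6
position: [0.5763, 0.0194, 0.1138]
tool_rot: [-180.0, -0.0, -76.1]
wrist_force: [-0.8, 1.0, -2.0]
finger_gap: 0.033
```

Emit:
drive_tool --steps '[{"slide":[-0.003,-0.002,-0.002],"twist":0,"gripper":0.025},{"slide":[0,0,-0.001],"twist":0,"gripper":0.025},{"slide":[0,0,0],"twist":0,"gripper":0.025},{"slide":[0,0,0],"twist":0,"gripper":0.025}]'

```text
time: 6.0
position: [0.5732, 0.0174, 0.1108]
tool_rot: [-180.0, -0.0, -76.1]
wrist_force: [-0.4, -0.1, -2.5]
finger_gap: 0.0337
```

Emit:
drive_tool --steps '[{"slide":[0,0,-0.001],"twist":0,"gripper":0.025},{"slide":[0,0,0],"twist":0,"gripper":0.025}]'

```text
time: 6.2
position: [0.5732, 0.0174, 0.1096]
tool_rot: [180.0, 0.0, -76.1]
wrist_force: [0.4, 0.1, -2.1]
finger_gap: 0.0335
```

Emit:
drive_tool --steps '[{"slide":[0,0,-0.001],"twist":0,"gripper":0.025},{"slide":[0,0,0],"twist":0,"gripper":0.025}]'

```text
time: 6.4
position: [0.5734, 0.0176, 0.1089]
tool_rot: [-180.0, -0.0, -76.1]
wrist_force: [-0.2, -0.3, 0.2]
finger_gap: 0.0333
```

Contact: the force went from -2.1 to +0.2 N at z = 0.109. Releasing, rising and going to blue.

Emit:
drive_tool --steps '[{"slide":[0,0,0],"twist":0,"gripper":0.036},{"slide":[0,0,0],"twist":0,"gripper":0.045},{"slide":[0,0,0],"twist":0,"gripper":0.055},{"slide":[0,0,0.005],"twist":0,"gripper":0.055},{"slide":[0,0,0.02],"twist":0,"gripper":0.055},{"slide":[0,0,0.031],"twist":0,"gripper":0.06},{"slide":[0,-0.015,0],"twist":0,"gripper":0.06},{"slide":[0,-0.03,0],"twist":0,"gripper":0.06},{"slide":[0,-0.04,0],"twist":0,"gripper":0.06},{"slide":[0,-0.04,0],"twist":0,"gripper":0.06}]'

```text
time: 7.4
position: [0.573, -0.109, 0.1649]
tool_rot: [-180.0, -0.0, -76.1]
wrist_force: [0.5, 0.4, -0.6]
finger_gap: 0.0601
```

Emit:
drive_tool --steps '[{"slide":[0.003,-0.04,0],"twist":0,"gripper":0.06},{"slide":[0,-0.04,0],"twist":0,"gripper":0.06},{"slide":[0,-0.035,0],"twist":0,"gripper":0.06},{"slide":[0,-0.025,0],"twist":0,"gripper":0.06},{"slide":[0,-0.015,0],"twist":0,"gripper":0.06},{"slide":[0,-0.0065,0],"twist":0,"gripper":0.06},{"slide":[0,0,0],"twist":0,"gripper":0.06},{"slide":[0,0,0],"twist":0,"gripper":0.06}]'

```text
time: 8.2
position: [0.5765, -0.267, 0.1648]
tool_rot: [-180.0, 0.1, -76.0]
wrist_force: [-0.2, 0.9, 0.4]
finger_gap: 0.0599
```

```bash
python3 - <<'E'
from station import ctrl
import cv2, numpy as np
s=ctrl.read_state();print(s['time'],s['position'],s['finger_gap'],s['wrist_force'])
a=[]
for n in("wrist","top"):
    p,d=ctrl.snapshot(n);cv2.imwrite(f"pics/{n}4.png",p[:,:,::-1])
E
```

```text
8.2 [ 0.5765435  -0.26699512  0.16478862] 0.05990242344271857 [-0.17172295  0.93576123  0.36347771]
```

View pics/wrist4.png

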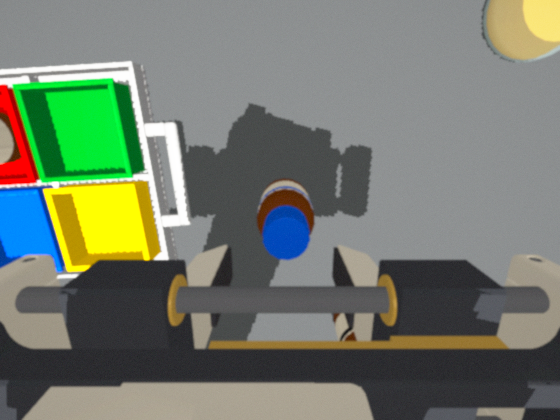

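View pics/top4.png

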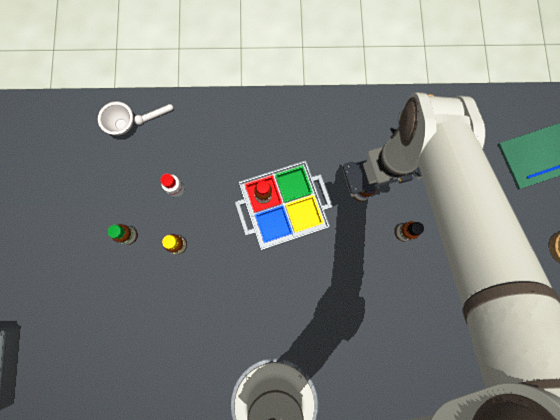

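The red bottle stands in the red bin (top view, 263,190). The blue cap is between the fingers at (286,232), so I descend and grip.

Emit:
drive_tool --steps '[{"slide":[0,-0.002,-0.02],"twist":0,"gripper":0.06},{"slide":[0,0,-0.028],"twist":0,"gripper":0.06},{"slide":[0,0,-0.016],"twist":0,"gripper":0.06},{"slide":[0,0,0],"twist":0,"gripper":0.045},{"slide":[0,0,0],"twist":0,"gripper":0.025},{"slide":[0,0,0],"twist":0,"gripper":0.025},{"slide":[0,0,0],"twist":0,"gripper":0.025},{"slide":[0,0,0],"twist":0,"gripper":0.025}]'

```text
time: 9.1
position: [0.5771, -0.2712, 0.102]
tool_rot: [-179.9, -0.1, -76.1]
wrist_force: [0.2, 1.2, 3.6]
finger_gap: 0.0342
```

Emit:
drive_tool --steps '[{"slide":[0,0,0.01],"twist":0,"gripper":0.025},{"slide":[0,0,0.02],"twist":0,"gripper":0.025},{"slide":[0,0,0.035],"twist":0,"gripper":0.025},{"slide":[0,0,0.015],"twist":0,"gripper":0.025},{"slide":[0,0,0],"twist":0,"gripper":0.025}]'

```text
time: 9.6
position: [0.578, -0.2718, 0.1838]
tool_rot: [-179.8, -0.2, -76.2]
wrist_force: [-0.3, 0.3, -2.1]
finger_gap: 0.0334
```

Emit:
drive_tool --steps '[{"slide":[-0.0035,0.01,0],"twist":0,"gripper":0.025},{"slide":[-0.007,0.02,0],"twist":0,"gripper":0.025},{"slide":[-0.0106,0.03,0],"twist":0,"gripper":0.025},{"slide":[-0.0116,0.033,0],"twist":0,"gripper":0.025},{"slide":[-0.0124,0.035,0],"twist":0,"gripper":0.025},{"slide":[-0.0124,0.035,0],"twist":0,"gripper":0.025},{"slide":[-0.0116,0.033,0],"twist":0,"gripper":0.025},{"slide":[-0.0106,0.03,0],"twist":0,"gripper":0.025},{"slide":[-0.007,0.02,0],"twist":0,"gripper":0.025},{"slide":[-0.0035,0.01,0],"twist":0,"gripper":0.025}]'

```text
time: 10.6
position: [0.4833, -0.0124, 0.1793]
tool_rot: [179.8, 0.1, -75.9]
wrist_force: [1.0, -0.9, -1.5]
finger_gap: 0.033
```

Emit:
drive_tool --steps '[{"slide":[-0.002,0.0045,0],"twist":0,"gripper":0.025},{"slide":[0,0,-0.01],"twist":0,"gripper":0.025},{"slide":[0,0,-0.02],"twist":0,"gripper":0.025},{"slide":[0,0,-0.01],"twist":0,"gripper":0.025},{"slide":[0,0,0],"twist":0,"gripper":0.025},{"slide":[0,0,0],"twist":0,"gripper":0.025}]'

```text
time: 11.2
position: [0.484, -0.011, 0.1404]
tool_rot: [180.0, 0.0, -76.2]
wrist_force: [-0.4, 0.1, -2.7]
finger_gap: 0.0334
```

```bash
python3 - <<'E'
from station import ctrl
import cv2, numpy as np
s=ctrl.read_state();print(s['time'],s['position'],s['finger_gap'],s['wrist_force'],s['joints'].round(0))
p,d=ctrl.snapshot("wrist");cv2.imwrite(f"pics/wrist5.png",p[:,:,::-1])
E
```

```text
11.2 [ 0.48395288 -0.01100288  0.14039789] 0.03343063142175401 [-0.36080169  0.12927688 -2.74807534] [ 32.  23. -40. 117.  20.  47. -96.]
```

View pics/wrist5.png

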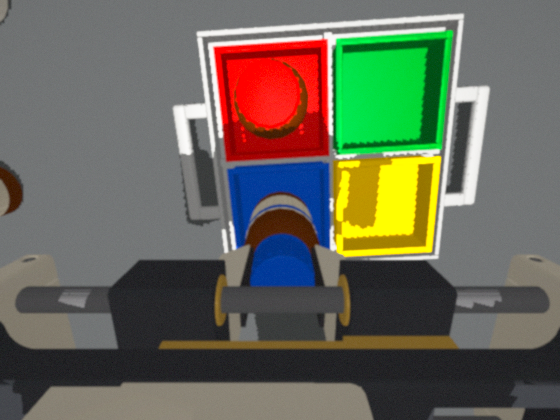

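Blue is upright over the blue bin (wrist 280,225), and red stands in its own bin (270,95). Lowering blue.

Emit:
drive_tool --steps '[{"slide":[0.001,0.001,-0.01],"twist":0,"gripper":0.025},{"slide":[0,0,-0.01],"twist":0,"gripper":0.025},{"slide":[0,0,-0.006],"twist":0,"gripper":0.025},{"slide":[0,0,-0.003],"twist":0,"gripper":0.025},{"slide":[0,0,0],"twist":0,"gripper":0.025},{"slide":[0,0,0],"twist":0,"gripper":0.025}]'

```text
time: 11.85
position: [0.4851, -0.0094, 0.1118]
tool_rot: [-180.0, 0.0, -76.1]
wrist_force: [-0.2, -1.2, -1.4]
finger_gap: 0.0335
```

Emit:
drive_tool --steps '[{"slide":[0,0,-0.001],"twist":0,"gripper":0.025},{"slide":[0,0,0],"twist":0,"gripper":0.025}]'

```text
time: 12.05
position: [0.4852, -0.0096, 0.1109]
tool_rot: [-180.0, -0.0, -76.1]
wrist_force: [-0.2, 0.1, -2.2]
finger_gap: 0.0335
```

Emit:
drive_tool --steps '[{"slide":[0,0,-0.001],"twist":0,"gripper":0.025},{"slide":[0,0,0],"twist":0,"gripper":0.025}]'

```text
time: 12.25
position: [0.485, -0.0096, 0.1097]
tool_rot: [-180.0, -0.0, -76.2]
wrist_force: [0.4, -0.3, -1.5]
finger_gap: 0.0334
```

Emit:
drive_tool --steps '[{"slide":[0,0,-0.001],"twist":0,"gripper":0.025},{"slide":[0,0,0],"twist":0,"gripper":0.025}]'

```text
time: 12.45
position: [0.4853, -0.0095, 0.109]
tool_rot: [-180.0, -0.0, -76.1]
wrist_force: [-1.0, 1.0, 2.6]
finger_gap: 0.0335
```

Emit:
drive_tool --steps '[{"slide":[0,0,-0.0005],"twist":0,"gripper":0.025},{"slide":[0,0,0],"twist":0,"gripper":0.025}]'

```text
time: 12.65
position: [0.4855, -0.0093, 0.109]
tool_rot: [-179.9, -0.0, -76.1]
wrist_force: [-2.1, 0.5, 5.5]
finger_gap: 0.0334
```

Contact on the bin floor. Releasing, rising, then heading to yellow with a twist of +93° to keep joint 7 in range.

Emit:
drive_tool --steps '[{"slide":[0,0,0],"twist":0,"gripper":0.036},{"slide":[0,0,0],"twist":0,"gripper":0.045},{"slide":[0,0,0],"twist":0,"gripper":0.055},{"slide":[0,0,0.005],"twist":0,"gripper":0.055},{"slide":[0,0,0.02],"twist":0,"gripper":0.055},{"slide":[0,0,0.036],"twist":0,"gripper":0.06},{"slide":[-0.003,0.014,0.005],"twist":7,"gripper":0.06},{"slide":[-0.005,0.025,0],"twist":8,"gripper":0.06},{"slide":[-0.005,0.025,0],"twist":8,"gripper":0.06},{"slide":[-0.005,0.025,0],"twist":8,"gripper":0.06}]'

```text
time: 13.65
position: [0.4669, 0.08, 0.1747]
tool_rot: [-180.0, -0.0, -44.9]
wrist_force: [-0.1, -0.0, -0.2]
finger_gap: 0.06
```

Emit:
drive_tool --steps '[{"slide":[-0.005,0.025,0],"twist":8,"gripper":0.06},{"slide":[-0.005,0.025,0],"twist":8,"gripper":0.06},{"slide":[-0.005,0.025,0],"twist":8,"gripper":0.06},{"slide":[-0.005,0.025,0],"twist":8,"gripper":0.06},{"slide":[-0.005,0.025,0],"twist":8,"gripper":0.06},{"slide":[-0.003,0.025,0],"twist":8,"gripper":0.06},{"slide":[-0.003,0.02,0],"twist":8,"gripper":0.06},{"slide":[-0.002,0.015,0],"twist":6,"gripper":0.06},{"slide":[0,0,0],"twist":0,"gripper":0.06},{"slide":[0,0,0],"twist":0,"gripper":0.06}]'

```text
time: 14.65
position: [0.4339, 0.264, 0.1741]
tool_rot: [180.0, 0.0, 16.7]
wrist_force: [-0.6, -0.1, -0.2]
finger_gap: 0.0598
```

```bash
python3 - <<'E'
from station import ctrl
import cv2, numpy as np
s=ctrl.read_state();print(s['time'],s['position'],s['tool_rot'],s['finger_gap'],s['wrist_force'],s['joints'].round(0))
p,d=ctrl.snapshot("wrist");cv2.imwrite(f"pics/wrist6.png",p[:,:,::-1])
E
```

```text
14.65 [0.43394376 0.26401646 0.17413934] [1.79987483e+02 3.05317345e-02 1.67150436e+01] 0.05979533964196464 [-0.60996511 -0.10777161 -0.16814277] [ 16.  31. -64. 112.  34.  58. -47.]
```

View pics/wrist6.png

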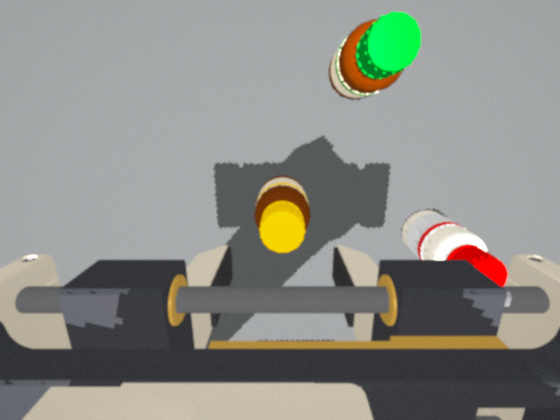

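The yellow cap is at (283,228), centred, and the white bottle (475,265) is well clear. I descend and grip.

Emit:
drive_tool --steps '[{"slide":[0,0,-0.025],"twist":0,"gripper":0.06},{"slide":[0,0,-0.03],"twist":0,"gripper":0.06},{"slide":[0,0,-0.017],"twist":0,"gripper":0.06},{"slide":[0,0,0],"twist":0,"gripper":0.045},{"slide":[0,0,0],"twist":0,"gripper":0.025},{"slide":[0,0,0],"twist":0,"gripper":0.025},{"slide":[0,0,0],"twist":0,"gripper":0.025},{"slide":[0,0,0],"twist":0,"gripper":0.025}]'

```text
time: 15.5
position: [0.4346, 0.2649, 0.1033]
tool_rot: [-180.0, -0.1, 16.9]
wrist_force: [-0.7, -0.7, 4.6]
finger_gap: 0.0335
```

Emit:
drive_tool --steps '[{"slide":[0,0,0.01],"twist":0,"gripper":0.025},{"slide":[0,0,0.025],"twist":0,"gripper":0.025},{"slide":[0,0,0.04],"twist":0,"gripper":0.025},{"slide":[0,0,0.04],"twist":0,"gripper":0.025},{"slide":[0,0,0.02],"twist":0,"gripper":0.025},{"slide":[0,0,0.005],"twist":0,"gripper":0.025},{"slide":[0,0,0],"twist":0,"gripper":0.025}]'

```text
time: 16.2
position: [0.4342, 0.2641, 0.2426]
tool_rot: [180.0, -0.1, 16.8]
wrist_force: [0.7, -0.9, -2.5]
finger_gap: 0.0332
```

Emit:
drive_tool --steps '[{"slide":[0.002,-0.01,0],"twist":0,"gripper":0.025},{"slide":[0.0045,-0.02,0],"twist":0,"gripper":0.025},{"slide":[0.0065,-0.03,0],"twist":0,"gripper":0.025},{"slide":[0.0076,-0.035,0],"twist":0,"gripper":0.025},{"slide":[0.0076,-0.035,0],"twist":0,"gripper":0.025},{"slide":[0.0076,-0.035,0],"twist":0,"gripper":0.025},{"slide":[0.0076,-0.035,0],"twist":0,"gripper":0.025},{"slide":[0.0076,-0.035,0],"twist":0,"gripper":0.025},{"slide":[0.0076,-0.035,0],"twist":0,"gripper":0.025},{"slide":[0.0076,-0.035,0],"twist":0,"gripper":0.025}]'

```text
time: 17.2
position: [0.4989, -0.043, 0.2405]
tool_rot: [-179.9, 0.2, 16.8]
wrist_force: [-0.0, -0.2, -1.5]
finger_gap: 0.0331
```

Emit:
drive_tool --steps '[{"slide":[0.0065,-0.03,0],"twist":0,"gripper":0.025},{"slide":[0.004,-0.018,0],"twist":0,"gripper":0.025},{"slide":[0.002,-0.0095,0],"twist":0,"gripper":0.025},{"slide":[0,0,0],"twist":0,"gripper":0.025},{"slide":[0,0,0],"twist":0,"gripper":0.025}]'

```text
time: 17.7
position: [0.5123, -0.0963, 0.2421]
tool_rot: [-179.9, 0.0, 17.0]
wrist_force: [-0.1, 1.6, -2.4]
finger_gap: 0.0333
```

```bash
python3 - <<'E'
from station import ctrl
import cv2, numpy as np
s=ctrl.read_state();print(s['time'],s['position'],s['tool_rot'],s['finger_gap'],s['wrist_force'],s['joints'].round(0))
p,d=ctrl.snapshot("wrist");cv2.imwrite(f"pics/wrist7.png",p[:,:,::-1])
E
```

```text
17.7 [ 0.51229086 -0.09631409  0.24205231] [-1.79931301e+02  6.75699070e-03  1.69719754e+01] 0.03329134919997788 [-0.08956127  1.55970887 -2.3727195 ] [ 62.  29. -70. 106.  30.  66.  -2.]
```

View pics/wrist7.png

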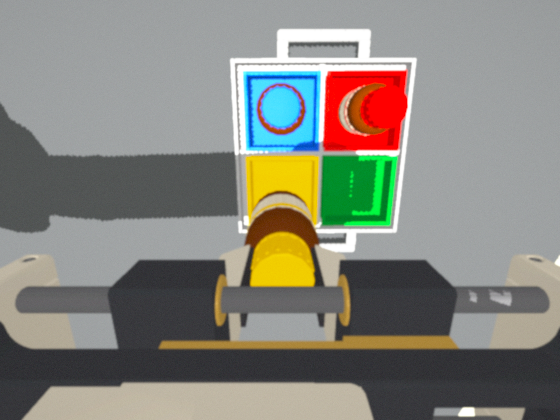

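Yellow is upright over the yellow bin (283,200). Blue (281,107) and red (370,105) stand in their bins. Lowering yellow.

Emit:
drive_tool --steps '[{"slide":[0,-0.001,-0.015],"twist":0,"gripper":0.025},{"slide":[0,0,-0.03],"twist":0,"gripper":0.025},{"slide":[0,0,-0.035],"twist":0,"gripper":0.025},{"slide":[0,0,-0.025],"twist":0,"gripper":0.025},{"slide":[0,0,-0.015],"twist":0,"gripper":0.025},{"slide":[0,0,-0.007],"twist":0,"gripper":0.025},{"slide":[0,0,0],"twist":0,"gripper":0.025},{"slide":[0,0,0],"twist":0,"gripper":0.025}]'

```text
time: 18.55
position: [0.5135, -0.0987, 0.1161]
tool_rot: [180.0, -0.1, 16.9]
wrist_force: [-0.4, -0.0, -2.1]
finger_gap: 0.0331
```

Emit:
drive_tool --steps '[{"slide":[0,0,-0.002],"twist":0,"gripper":0.025},{"slide":[0,0,0],"twist":0,"gripper":0.025}]'

```text
time: 18.75
position: [0.5132, -0.0993, 0.1139]
tool_rot: [179.9, -0.1, 16.8]
wrist_force: [0.1, -0.4, -2.0]
finger_gap: 0.0336
```

Emit:
drive_tool --steps '[{"slide":[0,0.001,-0.002],"twist":0,"gripper":0.025},{"slide":[0,0,0],"twist":0,"gripper":0.025}]'

```text
time: 18.95
position: [0.5126, -0.0981, 0.1113]
tool_rot: [180.0, -0.0, 16.9]
wrist_force: [-1.2, -0.2, -2.7]
finger_gap: 0.0333
```

Emit:
drive_tool --steps '[{"slide":[0,0,-0.001],"twist":0,"gripper":0.025},{"slide":[0,0,0],"twist":0,"gripper":0.025}]'

```text
time: 19.15
position: [0.5128, -0.0981, 0.1104]
tool_rot: [180.0, -0.0, 16.9]
wrist_force: [-0.4, -0.3, 0.3]
finger_gap: 0.0334
```

Emit:
drive_tool --steps '[{"slide":[0,0,-0.001],"twist":0,"gripper":0.025},{"slide":[0,0,0],"twist":0,"gripper":0.025}]'

```text
time: 19.35
position: [0.513, -0.0982, 0.1103]
tool_rot: [179.9, 0.0, 16.9]
wrist_force: [-3.9, -1.0, 10.4]
finger_gap: 0.0334
```

Emit:
drive_tool --steps '[{"slide":[0,0,0.001],"twist":0,"gripper":0.025},{"slide":[0,0,0],"twist":0,"gripper":0.036},{"slide":[0,0,0],"twist":0,"gripper":0.045},{"slide":[0,0,0],"twist":0,"gripper":0.055},{"slide":[0,0,0.005],"twist":0,"gripper":0.055},{"slide":[0,0,0.025],"twist":0,"gripper":0.06},{"slide":[0,0,0.035],"twist":0,"gripper":0.06},{"slide":[-0.002,0.015,0],"twist":0,"gripper":0.06},{"slide":[-0.003,0.03,0],"twist":0,"gripper":0.06},{"slide":[-0.004,0.04,0],"twist":0,"gripper":0.06}]'

```text
time: 20.35
position: [0.5038, -0.0139, 0.1752]
tool_rot: [180.0, -0.0, 16.6]
wrist_force: [1.1, 0.4, -0.5]
finger_gap: 0.06
```

Emit:
drive_tool --steps '[{"slide":[-0.004,0.04,0],"twist":0,"gripper":0.06},{"slide":[-0.004,0.04,0],"twist":0,"gripper":0.06},{"slide":[-0.004,0.04,0],"twist":0,"gripper":0.06},{"slide":[-0.004,0.04,0],"twist":0,"gripper":0.06},{"slide":[-0.004,0.04,0],"twist":0,"gripper":0.06},{"slide":[-0.004,0.04,0],"twist":0,"gripper":0.06},{"slide":[-0.004,0.04,0],"twist":0,"gripper":0.06},{"slide":[-0.004,0.04,0],"twist":0,"gripper":0.06},{"slide":[-0.004,0.04,0],"twist":0,"gripper":0.06},{"slide":[-0.002,0.03,0],"twist":0,"gripper":0.06}]'

```text
time: 21.35
position: [0.464, 0.3801, 0.1752]
tool_rot: [-179.9, 0.0, 17.0]
wrist_force: [-0.5, -1.0, -0.6]
finger_gap: 0.06
```

Emit:
drive_tool --steps '[{"slide":[-0.002,0.018,0],"twist":0,"gripper":0.06},{"slide":[0,0.01,0],"twist":0,"gripper":0.06},{"slide":[0,0,0],"twist":0,"gripper":0.06},{"slide":[0,0,0],"twist":0,"gripper":0.06}]'

```text
time: 21.75
position: [0.4639, 0.4039, 0.1748]
tool_rot: [179.9, 0.0, 16.8]
wrist_force: [0.3, -0.0, -0.3]
finger_gap: 0.0602
```

```bash
python3 - <<'E'
from station import ctrl
import cv2, numpy as np
s=ctrl.read_state();print(s['time'],s['position'],s['tool_rot'],s['finger_gap'],s['wrist_force'],s['joints'].round(0))
for n in("wrist","top"):
    p,d=ctrl.snapshot(n);cv2.imwrite(f"pics/{n}8.png",p[:,:,::-1])
E
```

```text
21.75 [0.46389428 0.40388386 0.1748444 ] [1.79936275e+02 2.92423051e-02 1.68230884e+01] 0.06017687230050505 [ 0.30395079 -0.01258665 -0.28210238] [ -3.  41. -58.  97.  38.  65. -56.]
```

View pics/wrist8.png

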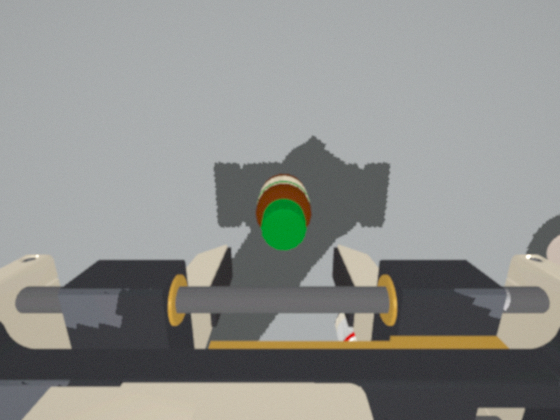

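View pics/top8.png

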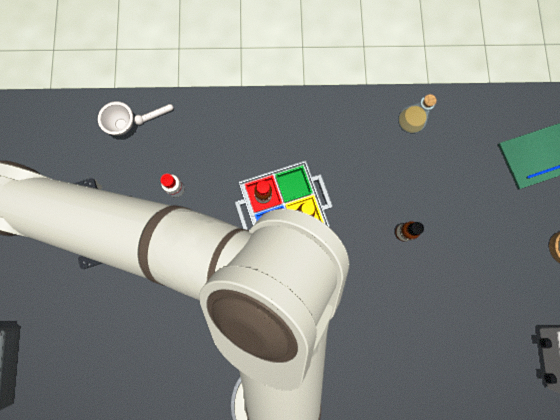

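The green cap is at (284,225), centred. The white and black bottles are untouched at (170,183) and (411,231), so I descend and grip green.

Emit:
drive_tool --steps '[{"slide":[0,0,-0.025],"twist":0,"gripper":0.06},{"slide":[0,0,-0.03],"twist":0,"gripper":0.06},{"slide":[0,0,-0.0175],"twist":0,"gripper":0.06},{"slide":[0,0,0],"twist":0,"gripper":0.045},{"slide":[0,0,0],"twist":0,"gripper":0.025},{"slide":[0,0,0],"twist":0,"gripper":0.025},{"slide":[0,0,0],"twist":0,"gripper":0.025},{"slide":[0,0,0],"twist":0,"gripper":0.025}]'

```text
time: 22.65
position: [0.4643, 0.4057, 0.1041]
tool_rot: [-179.9, -0.1, 16.9]
wrist_force: [0.2, -0.3, 4.2]
finger_gap: 0.0336
```

Emit:
drive_tool --steps '[{"slide":[0,0,0.01],"twist":0,"gripper":0.025},{"slide":[0,0,0.025],"twist":0,"gripper":0.025},{"slide":[0,0,0.04],"twist":0,"gripper":0.025},{"slide":[0,0,0.04],"twist":0,"gripper":0.025},{"slide":[0,0,0.025],"twist":0,"gripper":0.025},{"slide":[0,0,0.01],"twist":0,"gripper":0.025},{"slide":[0,0,0],"twist":0,"gripper":0.025}]'

```text
time: 23.35
position: [0.464, 0.4053, 0.2541]
tool_rot: [-180.0, -0.1, 16.9]
wrist_force: [-0.0, 0.7, -1.8]
finger_gap: 0.0334
```

Emit:
drive_tool --steps '[{"slide":[0.003,-0.01,0],"twist":0,"gripper":0.025},{"slide":[0.0057,-0.02,0],"twist":0,"gripper":0.025},{"slide":[0.0086,-0.03,0],"twist":0,"gripper":0.025},{"slide":[0.01,-0.035,0],"twist":0,"gripper":0.025},{"slide":[0.01,-0.035,0],"twist":0,"gripper":0.025},{"slide":[0.01,-0.035,0],"twist":0,"gripper":0.025},{"slide":[0.01,-0.035,0],"twist":0,"gripper":0.025},{"slide":[0.01,-0.035,0],"twist":0,"gripper":0.025},{"slide":[0.01,-0.035,0],"twist":0,"gripper":0.025},{"slide":[0.01,-0.035,0],"twist":0,"gripper":0.025}]'

```text
time: 24.35
position: [0.55, 0.0968, 0.2506]
tool_rot: [-180.0, 0.2, 16.8]
wrist_force: [0.2, 1.1, -1.7]
finger_gap: 0.0337
```

Emit:
drive_tool --steps '[{"slide":[0.01,-0.035,0],"twist":0,"gripper":0.025},{"slide":[0.01,-0.035,0],"twist":0,"gripper":0.025},{"slide":[0.01,-0.035,0],"twist":0,"gripper":0.025},{"slide":[0.0086,-0.03,0],"twist":0,"gripper":0.025},{"slide":[0.0057,-0.02,0],"twist":0,"gripper":0.025},{"slide":[0.003,-0.01,0],"twist":0,"gripper":0.025},{"slide":[0.001,-0.006,0],"twist":0,"gripper":0.025},{"slide":[0,0,0],"twist":0,"gripper":0.025},{"slide":[0,0,0],"twist":0,"gripper":0.025}]'

```text
time: 25.25
position: [0.5988, -0.0695, 0.2526]
tool_rot: [-179.9, 0.0, 17.0]
wrist_force: [0.7, 0.6, -0.9]
finger_gap: 0.0333
```

```bash
python3 - <<'E'
from station import ctrl
import cv2, numpy as np
s=ctrl.read_state();print(s['time'],s['position'],s['tool_rot'],s['finger_gap'],s['wrist_force'],s['joints'].round(0))
p,d=ctrl.snapshot("wrist");cv2.imwrite(f"pics/wrist9.png",p[:,:,::-1])
E
```

```text
25.25 [ 0.59876831 -0.06947294  0.25255003] [-1.79947623e+02  1.70188195e-02  1.69762247e+01] 0.03334004687692986 [ 0.70300561  0.60673426 -0.93399667] [ 48.  36. -64.  95.  34.  71.  -6.]
```

View pics/wrist9.png

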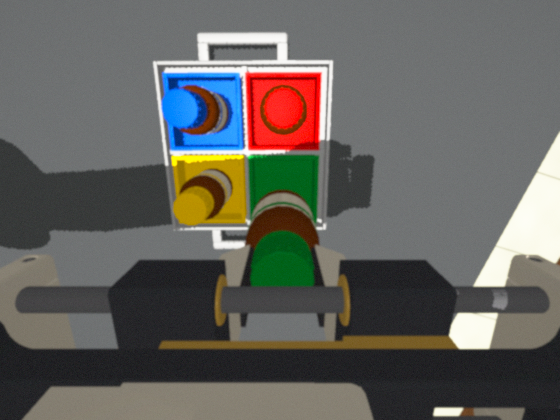

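Green is upright over the green bin (283,200). Blue, red and yellow all stand in their own bins. Lowering green.

Emit:
drive_tool --steps '[{"slide":[0,0,-0.015],"twist":0,"gripper":0.025},{"slide":[0,0,-0.03],"twist":0,"gripper":0.025},{"slide":[0,0,-0.04],"twist":0,"gripper":0.025},{"slide":[0,0,-0.025],"twist":0,"gripper":0.025},{"slide":[0,0,-0.015],"twist":0,"gripper":0.025},{"slide":[0,0,-0.01],"twist":0,"gripper":0.025},{"slide":[0,0,0],"twist":0,"gripper":0.025},{"slide":[0,0,0],"twist":0,"gripper":0.025}]'

```text
time: 26.1
position: [0.6001, -0.0707, 0.1187]
tool_rot: [180.0, -0.1, 16.9]
wrist_force: [0.1, 0.2, -1.6]
finger_gap: 0.0334
```

Emit:
drive_tool --steps '[{"slide":[0,0,-0.002],"twist":0,"gripper":0.025},{"slide":[0,0,0],"twist":0,"gripper":0.025}]'

```text
time: 26.3
position: [0.5999, -0.0712, 0.1166]
tool_rot: [180.0, -0.1, 16.8]
wrist_force: [-0.9, 0.0, -1.9]
finger_gap: 0.0333
```

Emit:
drive_tool --steps '[{"slide":[0,0,-0.002],"twist":0,"gripper":0.025},{"slide":[0,0,-0.001],"twist":0,"gripper":0.025},{"slide":[0,0,0],"twist":0,"gripper":0.025}]'

```text
time: 26.6
position: [0.5992, -0.0712, 0.1127]
tool_rot: [180.0, 0.0, 16.8]
wrist_force: [-0.2, -0.4, -1.6]
finger_gap: 0.0336
```

Emit:
drive_tool --steps '[{"slide":[0,0,-0.001],"twist":0,"gripper":0.025},{"slide":[0,0,0],"twist":0,"gripper":0.025}]'

```text
time: 26.8
position: [0.5992, -0.0711, 0.1116]
tool_rot: [-180.0, 0.0, 16.9]
wrist_force: [-0.7, 0.7, -1.7]
finger_gap: 0.0333
```

Emit:
drive_tool --steps '[{"slide":[0,0,-0.001],"twist":0,"gripper":0.025},{"slide":[0,0,0],"twist":0,"gripper":0.025}]'

```text
time: 27.0
position: [0.5994, -0.0711, 0.1112]
tool_rot: [180.0, -0.0, 16.9]
wrist_force: [-1.3, 0.4, 2.8]
finger_gap: 0.0335
```

Contact. Releasing, then retreating up and clear for a final look.

Emit:
drive_tool --steps '[{"slide":[0,0,0],"twist":0,"gripper":0.036},{"slide":[0,0,0],"twist":0,"gripper":0.045},{"slide":[0,0,0],"twist":0,"gripper":0.055},{"slide":[0,0,0.005],"twist":0,"gripper":0.055},{"slide":[0,0,0.025],"twist":0,"gripper":0.055},{"slide":[0,0,0.04],"twist":0,"gripper":0.055},{"slide":[0,0,0.04],"twist":0,"gripper":0.055},{"slide":[0,-0.04,0.02],"twist":0,"gripper":0.055},{"slide":[0,-0.045,0],"twist":0,"gripper":0.055},{"slide":[0,-0.045,0],"twist":0,"gripper":0.055}]'

```text
time: 28.0
position: [0.6, -0.2022, 0.2426]
tool_rot: [179.9, -0.1, 16.9]
wrist_force: [0.3, -1.1, -0.2]
finger_gap: 0.0549
```

Emit:
drive_tool --steps '[{"slide":[0,-0.045,0],"twist":0,"gripper":0.055},{"slide":[0,-0.045,0],"twist":0,"gripper":0.055},{"slide":[0,-0.045,0],"twist":0,"gripper":0.055},{"slide":[0,-0.04,0],"twist":0,"gripper":0.055},{"slide":[0,-0.02,0],"twist":0,"gripper":0.055},{"slide":[0,0,0],"twist":0,"gripper":0.055},{"slide":[0,0,0],"twist":0,"gripper":0.055}]'

```text
time: 28.7
position: [0.5992, -0.3956, 0.2407]
tool_rot: [-179.9, -0.0, 16.8]
wrist_force: [0.2, -0.1, 1.1]
finger_gap: 0.0552
```

```bash
python3 - <<'E'
from station import ctrl
from h import *
s=ctrl.read_state();print(s['time'],s['position'],s['wrist_force'])
for n in("top","scene"):
    p,d=ctrl.snapshot(n);c=ctrl.get_calibration(n);cv2.imwrite(f"pics/{n}10.png",p[:,:,::-1])
    _,P=cloud(d,c)
    m=(P[...,2]>.10)&(P[...,2]<.123)&(d>0)&(P[...,0]>.35)&(P[...,0]<.75)&(abs(P[...,1])<.6)
    N,l,st,ce=cv2.connectedComponentsWithStats(m.astype(np.uint8))
    for i in range(1,N):
        if st[i,4]<20: continue
        q=P[l==i]
        t=q[q[:,2]>np.percentile(q[:,2],90)-.007]
        (a,b),r=cv2.minEnclosingCircle((t[:,:2]).astype(np.float32))
        print(n,ce[i].round(),'ztop',np.percentile(q[:,2],90).round(4),'circ',round(a,4),round(b,4),round(r,4),p[l==i].mean(0).round())
E
```

```text
28.7 [ 0.59923507 -0.39561684  0.24065544] [ 0.17983127 -0.12026538  1.06171355]
top [296. 177.] ztop 0.1198 circ 0.5977 -0.0709 0.017 [ 32. 162.  63.]
top [167. 180.] ztop 0.1121 circ 0.5983 0.2735 0.0177 [232.  33.  33.]
top [262. 187.] ztop 0.1197 circ 0.5718 0.0193 0.0173 [231.  35.  35.]
top [307. 209.] ztop 0.1201 circ 0.5115 -0.0991 0.0176 [242. 233.  32.]
top [274. 220.] ztop 0.1199 circ 0.4833 -0.0093 0.0175 [ 44. 115. 238.]
top [416. 228.] ztop 0.113 circ 0.4542 -0.386 0.0172 [12. 12. 12.]
scene [210. 117.] ztop 0.1109 circ 0.4549 -0.3845 0.0209 [28. 27. 28.]
scene [254. 164.] ztop 0.1177 circ 0.5121 -0.0976 0.018 [192. 159.  11.]
scene [286. 176.] ztop 0.1176 circ 0.4846 -0.0074 0.0185 [ 19.  68. 164.]
scene [230. 182.] ztop 0.1179 circ 0.6 -0.07 0.0187 [ 17. 112.  40.]
scene [263. 195.] ztop 0.1177 circ 0.5735 0.0197 0.0181 [178.  21.  18.]
scene [338. 267.] ztop 0.111 circ 0.5995 0.2741 0.0187 [201.  14.  15.]
```

View pics/top10.png

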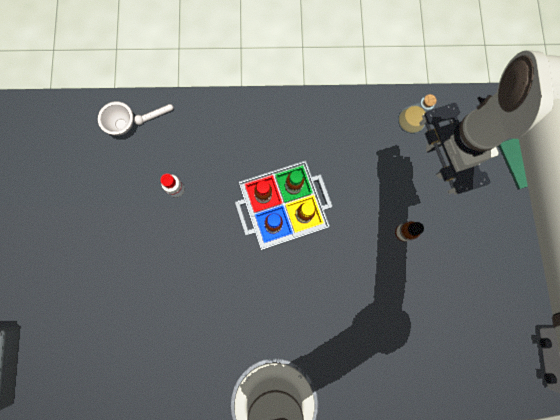

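View pics/scene10.png

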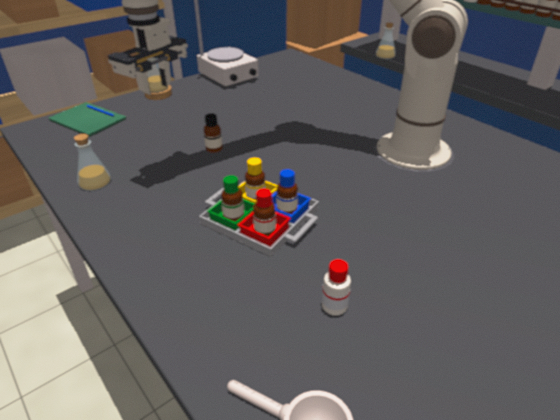

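Both views show the four amber bottles upright in their own bins: top view red (263,187), green (296,177), blue (274,220), yellow (307,209). Their tops are about 7 mm above the bench bottles' tops, so they stand on the bin floors. White and black have not moved and the arm is clear, so I'm handing in.

```bash
python3 -c "
from station import ctrl
print(ctrl.finish_job())"
```

```text
the job is handed in; nothing more can be done
None
```

I put the red, blue, yellow and green amber bottles into the bins of their own cap colour. Each was held by its cap and lowered in small steps until the wrist force showed it touching the bin floor, then released. The robot clock stood at about 29 s at hand-in, against the 109 s limit, and `finish_job` gives no verdict.

My last checks, from the top and scene cameras:
- **Position:** all four caps were within about 3 mm of their bin centres.
- **Height:** the bottle tops were about 7 mm above those of the bottles still on the bench, which matches standing on the bin floors.
- **Upright:** all six bottles looked upright in both pictures. I did not compute tilt angles.
- **Look-alikes:** the white bottle and the black-capped bottle were within about 1 mm of where they started.
- **Robot:** the gripper was empty and clear of everything, with the wrist force near zero.

No check failed. The two cameras differed by up to about 3 mm, roughly what their calibration allows.

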